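# Nudge the drill guide plate onto its locating pins

### The arm

A 7-joint arm with a two-finger parallel gripper is mounted at the origin on the work surface. World frame = base frame: x ahead of the robot, y to its left, z up, the work surface at z = 0. Lengths are in m, angles in rad, forces in N, time in s.
With the tool pointing down it reaches from about 0.425 to 1.025 m from the base axis. Payload 3.6 kg.
Tool frame: the origin (TCP) lies between the finger pads; the fingertips stand 25 mm ahead of it and the grasp point (between the pads) lies 6 mm ahead of it; z points along the fingers, y is the line along which they close (so a half turn about z gives the same grasp; the last joint's range is limited). The gripper opens to 85 mm and grips with 20 to 120 N. Pads are 22 mm wide; open, the fingers measure 114 mm over their backs; the gripper's body (76 mm by 85 mm) begins 54 mm behind the grasp point. The pads swing forward as they close: fully open they stand 13 mm farther back than shut.
Start: joints at [-1.361, 0.591, 0.048, 1.609, -0.033, 0.943, -0.034], TCP at [0.217, 0.692, 0.256] pointing down, gripper open.
Joint ranges: [-2.69, 2.69], [-0.47, 2.24], [-1.27, 1.36], [0.19, 2.51], [-1.53, 4.68], [0.08, 2.07], [-3.09, 3.09]. Speed limits (rad/s): [2.57, 2.57, 3.14, 3.14, 3.14, 3.14, 3.14].

### API

Orientations are given as a unit quaternion [x, y, z, w].
In Python, from rig import observe, camera, get_calibration, job_done, cut_out gives the robot as it stands.
- The arm moves only by the tool servo_tool, never from a script. Its argument "plan" is a list of rows, each an object with "travel": the shift along the tool's x, y, z in mm, a list of three; "spin": the turn about the tool's z in degrees. In form: [{"travel": [dx, dy, dz], "spin": spin}, ...]. A call has 1 to 8 rows; each row shifts and turns the commanded pose from where the row before left it, along the tool's axes as they then stand; what a row does not reach is not made up. A row lasts 1/10 s, in which the tool goes at most 50 mm and 8.59 degrees, less where a joint would pass 70% of its speed; a pose out of reach is approached as far as the arm can. A call with a gripper value outside its range is refused whole. "gripper" is the closure in counts, from 0 (fully open) to 255 (shut), set as the call begins (left out, the last holds). The fingers move at their own pace and stop on an object; the grip force is fixed at half the most. Time passes only in rows, so rows that do not move let the fingers close. It gives the time, the measured TCP pose, the force, the opening and the grip force at its end, in the units of the state.
- observe(): the state, without advancing time (a new reading comes with each control period).
- camera(name): name is "side" or "top" or "wrist"; returns (picture, depth): 420x560x3 uint8, red, green, blue; 420x560 float32, m along the optical axis (not along the pixel's ray), 0 where there is no reading.
- get_calibration(name): a dict with "vertical_fov" (degrees; the focal length in pixels is half the picture's height over the tangent of half this angle, whatever the lens; pixels are square), "cx", "cy" (the principal point, pixels), "R" (3x3) and "t" (3): a world point X has camera coordinates R X + t. Camera axes: x right, y down, z forward; pixel columns grow to the right and rows downward; lengths in m; the calibration is good to about 2 mm. A picture is of the moment at which its call begins: read the wrist's pose just before it. get_calibration takes no time and is no camera call; for the wrist camera it gives the pose at the moment of the call.
- job_done(): hands the job in; it is judged then, once.
Trained networks look in the newest picture that a camera, given by its name, has taken for a name from the list of things; names that differ only in an ending like _2 or _b are one class to them, and where a whole thing is asked for, a point or a joint stands for the part that bears it (a point fixed in the world has none). Each returns a list of dicts, best first, with "confidence" (0 to 1); they miss things now and then, are a little off and sometimes report something else, mostly with a low value. They report only what shows in the picture. A call takes as long as a camera call. They do not tell look-alikes from the thing itself.
- cut_out(label, camera): "pixels" (420x560 bool, what is visible of it) and "bbox" ([left, top, right, bottom] in pixels, round what is visible of it).
The state is a dict: "time": time; "joint_positions": joint angles; "qd": joint speeds; "tau": joint torques, N m; "tcp_pos": TCP position; "eef_rot": TCP orientation; "wrist_force": force on the tool from outside, world axes, zero at the start; "torque": the same for the moment, N m; "opening": finger opening in m; "grasp_force": force on a finger pad.
Only numpy, scipy, OpenCV 4.12 (cv2) and the standard library are available. Lean on these libraries where they do the work, as an engineer would, in place of code of your own. Each camera call takes 0.05 s, during which the arm holds its last target. There are 200 camera calls.

### The job

The orange drill guide plate is lying askew on top of the two locating pins of the glass-drilling jig: push it sideways with the fingertips, using the aluminium fence as a guide, until both its holes drop over the pins and it lies flat and fully down on the jig. Only push it, do not pick it up or lift it, and leave everything else on the bench where it is.

Things in the scene. Friction and masses are not known exactly. Their poses are not given: they have to be found in the camera images.
- jig: The drilling jig, fixed to the bench: a dark steel base 190 x 200 x 12 mm with two pins and a fence. Origin at bench height under the midpoint of the two pins, z up. In its own frame the base reaches from x = -110 to +80 mm and y = -110 to +90 mm, its top at z = 12 mm. The pins stand at x = 0, y = -40 and +40 mm. A flat blue glass piece is inlaid between them.
- pin_a (a point): Tip of the pin at the jig's y = +40 mm (nearer the fence). Both pins are steel, 9 mm in diameter, and rise 10 mm above the base; the upper 5 mm is a cone ending in a 3 mm flat.
- pin_b (a point): Tip of the pin at the jig's y = -40 mm. The pins are hidden under the plate at the start: a thin red mark across the fence's top and a thin yellow mark at the base's opposite edge both lie on the line through the pins (jig's x = 0).
- fence (a point): Middle of the aluminium fence's top edge on its inner face, which is at the jig's y = +71 mm and looks to the jig's -y. The fence runs along the jig's x axis from x = -100 to +70 mm, is 14 mm thick and stands 22 mm above the base.
- plate_centre (a point): Centre (half-way through the thickness) of the loose orange plate, 110 (its x) x 140 (its y) x 8 mm, 0.2 to 0.45 kg; axes are the plate's, z up. Two 12 mm pin holes at its x = 0, y = -40 and +40 mm, and a 14 mm guide hole (not for a pin) in its middle. Seated, it is parallel to the jig, centred over the jig's origin at z = 16 mm, 1 mm from the fence, with 1.5 mm play.
- hole_a (a point): Plate's pin hole at its y = +40 mm (for pin_a), at mid thickness. At the start the plate rests on the two pin tips, displaced 20 to 32 mm to the jig's -x and 8 to 20 mm to its -y, turned up to 0.12 rad, its edge on the jig's -x side sloping down onto the base.
- hole_b (a point): Plate's pin hole at its y = -40 mm (for pin_b), at mid thickness.
- jar: Bystander: closed amber jar, 56 mm in diameter, 75 mm tall, near the fence's outer side. Origin at the centre of its underside.
- tiles: Bystander: stack of blue and green glass tiles, 50 x 50 x 20 mm, beyond the jig's +x edge. Origin at the centre of its underside.
- tape: Bystander: green ring (empty tape core), 90 mm in diameter, 24 mm tall. Origin at the centre of its underside.
- dish: Bystander: white bowl, 110 mm in diameter, 30 mm tall. Origin at the centre of its underside.
- driver: Bystander: screwdriver with a yellow handle, lying down. Origin under its middle.
- brush: Bystander: brush with a wooden handle, lying down. Origin under its middle.
- tub: Bystander: red tub, 70 mm in diameter, 45 mm tall. Origin at the centre of its underside.
Not all that is in view belongs to the job. Of the things shaped like the part that bears plate_centre, the orange one is meant.

How it is judged:
At the end, for the whole second after the job is handed in: The plate lies flat on the jig's base with both holes over the pins: its centre within 3 mm of the midpoint of the pins along the jig's x and y, at most 2 mm above its seated height, tilted less than 0.03 rad, square to the jig within 0.06 rad, and at rest (x of plate_centre in the frame of jig between -0.003 and 0.003 m and y of plate_centre in the frame of jig between -0.003 and 0.003 m and z of plate_centre in the frame of jig below 0.018 m and angle between plate_centre's own z axis and vertical below 0.03 rad and angle between the x axis of plate_centre and the x axis of jig, either way round below 0.06 rad and linear speed of plate below 0.01 m/s); the robot touches nothing.
It fails at once if the plate is lifted: its centre rises more than 34 mm above the bench (lying on the pins it is at most about 26 mm) (height (world z) of plate_centre above 0.034 m).
It fails at once if the plate is tipped up by more than 0.35 rad (angle between plate_centre's own z axis and vertical above 0.35 rad).
It fails at once if a bystander is moved more than 20 mm (distance of any of jar, tiles, tape, dish, driver, brush, tub from where it was at the start of the episode above 0.02 m).
It also fails if it takes over 45 s, if anything falls off the work surface, if the arm or the gripper's body presses on something with over 40 N, if the wrist force passes 120 N, or if a joint passes its speed limit or range.

## Working session

There is one attempt and no reset: what is moved stays moved. The work goes in short steps, Python scripts to look and compute and a tool call to move; the robot and the scene stay as the last step left them, time stands still between calls to the robot, and variables do not carry over. Pictures are saved under pics/ and viewed, at most 10 in all, crops included, and the job is handed in when it is done.

Besides the shell and the picture viewer there is one more tool, called after "Call:" by a JSON object that holds its "api" and its "payload". servo_tool: Moves the arm, as the interface text tells. Its arguments: {"type":"object","properties":{"plan":{"type":"array"},"gripper":{"type":"number"}},"required":["plan"]}

```bash
mkdir -p pics; cat > h.py <<'E'
import numpy as np, cv2
from rig import *
def K(n):
    c=get_calibration(n); f=210/np.tan(np.radians(c["vertical_fov"]/2)); return f,c["cx"],c["cy"],np.array(c["R"]),np.array(c["t"])
def xyz(n,d):
    f,cx,cy,R,t=K(n); v,u=np.mgrid[:420,:560]
    P=np.stack([(u-cx)/f*d,(v-cy)/f*d,d],-1); return (P-t)@R
def proj(n,X):
    f,cx,cy,R,t=K(n); p=np.asarray(X)@R.T+t; return np.stack([p[...,0]/p[...,2]*f+cx,p[...,1]/p[...,2]*f+cy],-1)
def save(n,p): cv2.imwrite("pics/"+n+".png",cv2.cvtColor(p,cv2.COLOR_RGB2BGR))
E
python3 - <<'E'
from h import *
s=observe();print(s)
ims=[]
for n in("top","side"):
    p,d=camera(n);save(n+"0",p);np.savez(n+"0.npz",p=p,X=xyz(n,d))
    print(n,get_calibration(n))
    for l in("plate_centre","jig"):
        for r in cut_out(l,n):print(n,l,r["confidence"],r["bbox"],r["pixels"].sum())
E
```

```text
{'time': 0.0, 'joint_positions': array([-1.36047994,  0.59209345,  0.04835103,  1.60983638, -0.03331376,
        0.94269783, -0.03370629]), 'qd': array([-4.19599420e-04, -5.95175043e-05,  8.59796996e-04,  8.86876363e-04,
        1.58591990e-03, -1.38995855e-03, -2.19664697e-04]), 'tau': array([-2.39476212e-04, -5.48676896e+01,  1.54668119e+00, -1.98120385e+01,
        9.39518883e-03,  8.71142547e-03, -7.96878084e-06]), 'tcp_pos': array([0.21668019, 0.69105132, 0.25515546]), 'eef_rot': array([ 1.51313027e-01,  9.88485268e-01, -1.11018191e-03, -9.80155527e-05]), 'wrist_force': array([-0.53519661, -0.62778409, -0.22857642]), 'torque': array([0.03303152, 0.01945057, 0.00352968]), 'grasp_force': 0.0, 'opening': 0.08550269763119851}
top {'vertical_fov': 55.408054512079104, 'cx': 279.80189533679953, 'cy': 212.83493693745513, 'R': array([[-0.01347625, -0.99984295, -0.01150949],
       [-0.98949906,  0.0149917 , -0.14375974],
       [ 0.14390971,  0.00945128, -0.98954569]]), 't': array([0.03755084, 0.55008475, 0.88135691])}
top plate_centre 0.83 [359.7, 163.1, 416.8, 224.7] 2627
top plate_centre 0.72 [217.1, 266.8, 281.2, 341.9] 2822
top plate_centre 0.71 [243.9, 175.5, 313.6, 237.6] 2730
top jig 0.71 [442.8, 131.0, 481.8, 209.6] 1085
top jig 0.68 [224.6, 155.2, 328.9, 249.4] 3766
side {'vertical_fov': 53.48822274115406, 'cx': 282.0347462294611, 'cy': 212.86682219584608, 'R': array([[-0.99469428, -0.10224794,  0.0113421 ],
       [-0.08056554,  0.70567614, -0.70393918],
       [ 0.06397248, -0.70111806, -0.71016969]]), 't': array([0.52897987, 0.08402858, 1.13407969])}
side plate_centre 0.76 [242.0, 209.3, 291.7, 252.9] 1620
side plate_centre 0.65 [313.8, 233.0, 386.7, 290.9] 1915
side plate_centre 0.62 [243.9, 158.6, 293.6, 182.9] 973
side jig 0.86 [226.7, 202.0, 304.2, 263.1] 2231
```

```bash
python3 - <<'E'
from h import *
a=np.load("top0.npz")["p"];cr=cv2.resize(a[140:260,210:345],None,fx=5,fy=5,interpolation=cv2.INTER_CUBIC);save("crop0",cr)
E
```

```text
(no output)
```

View pics/top0.png

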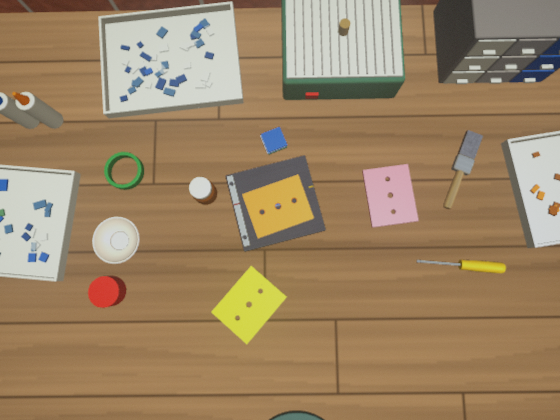

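View pics/side0.png

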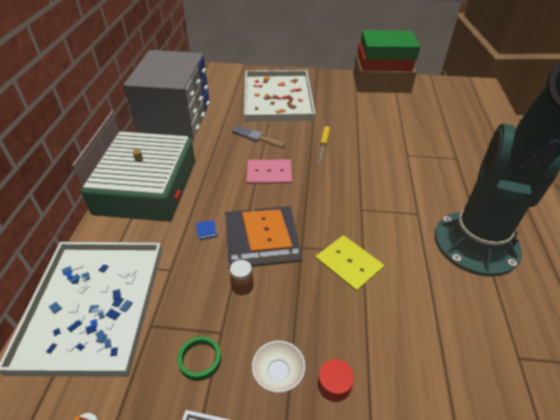

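View pics/crop0.png

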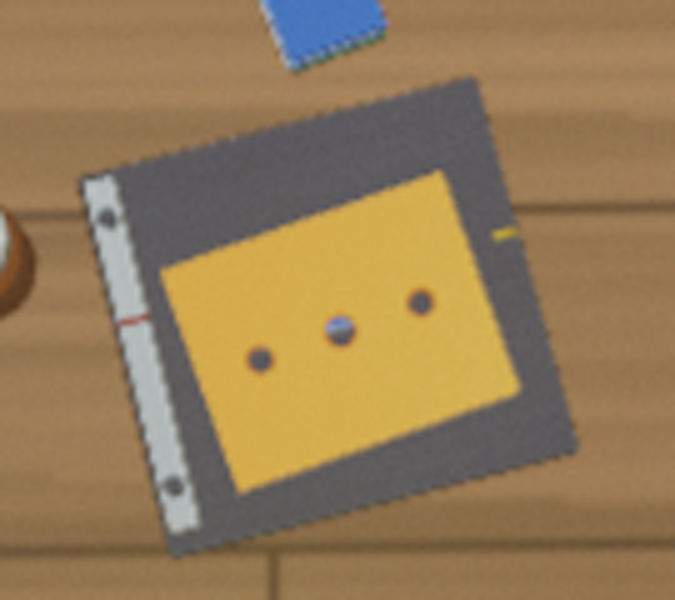

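The orange plate (278,206 in top) lies on the dark jig. The look-alikes are the pink plate (390,195) and the yellow one (249,304). Only the first is orange and on the jig, and the crop confirms it. In the crop, the red mark is at (133,321), the yellow mark at (505,234) and the fence is on the left, so jig +y points left (world +y) and +x points up.

```bash
cat >> h.py <<'E'
from scipy.optimize import least_squares
def rot(a): return np.array([[np.cos(a),-np.sin(a)],[np.sin(a),np.cos(a)]])
def jw(J,L): L=np.atleast_2d(np.asarray(L,float)); return np.c_[L[:,:2]@rot(J[2]).T+J[:2],L[:,2]]
def wj(J,W): return (np.asarray(W)[...,:2]-J[:2])@rot(J[2])
def platecorners(p,J,n="top",zj=12):
    # orange mask within 140mm of the jig
    hsv=cv2.cvtColor(p,cv2.COLOR_RGB2HSV); m=cv2.inRange(hsv,(8,120,90),(24,255,255))
    z=np.zeros_like(m); c=proj(n,jw(J,[[-105,-108,12],[75,-108,12],[75,69,12],[-105,69,12]]*np.array(1e-3)))
    cv2.fillPoly(z,[c.astype(np.int32)],255); m&=z
    k=max(cv2.findContours(m,cv2.RETR_EXTERNAL,cv2.CHAIN_APPROX_NONE)[0],key=cv2.contourArea)
    return m,k
def fitplate(k,J,n,tilted=True):
    k=k.reshape(-1,2).astype(float)
    pl=np.array([(sx*.055,sy*.07) for sx,sy in((-1,-1),(1,-1),(1,1),(-1,1))])
    def corners(q):
        L=pl@rot(q[2]).T+q[:2]
        if tilted:
            s=.010/abs(0-L[:,0].min()); z=.020+s*(L[:,0]-L[:,0].min())
        else: z=np.full(4,.020)
        return proj(n,jw(J,np.c_[L,z]))
    def res(q):
        c=corners(q); return [cv2.pointPolygonTest(c.astype(np.float32).reshape(-1,1,2),(float(a),float(b)),True) for a,b in k]
    q=least_squares(res,[-.02,-.01,0] if tilted else [0,0,0],loss="soft_l1",diff_step=1e-3,x_scale=[.01,.01,.1]).x
    return q,np.sqrt(np.mean(np.square(res(q))))
E
python3 - <<'E'
from h import *
a=np.load("top0.npz");p=a["p"];X=a["X"]
o=np.array([210,140])
px=np.array([[133,321],[505,234],[478,78],[578,448],[172,556],[80,180],[150,318],[118,323]])/5+o-.4
L=np.array([[0,78,34],[0,-103,12],[80,-110,12],[-110,-110,12],[-110,90,12],[80,90,12],[0,71,34],[0,85,34]])*1e-3
f=lambda J:(proj("top",jw(J,L))-px).ravel()
r=least_squares(f,[.5,0,0]);J=r.x;print("jig",J,np.round(r.fun.reshape(-1,2),1))
np.save("J.npy",J)
m,k=platecorners(p,J);q,e=fitplate(k,J,"top");print("plate in jig",q,"rms",e)
# height check of the depth: fence top, plate
for n,l in(("fence",[-.05,.078,.034]),("base",[0.06,-.06,.012]),("plate",[-.05,-.03,.02]),("plate+",[.02,-.03,.03])):
    u,v=np.round(proj("top",jw(J,[l]))[0]).astype(int);print(n,X[v,u],jw(J,[l]))
hs=[jw(J,[[*(rot(q[2])@[0,y]+q[:2]),.02]])[0] for y in(-.04,0,.04)];print(proj("top",np.array(hs)))
E
```

```text
jig [0.5928998  0.05473302 0.24034764] [[ 0.2 -0. ]
 [ 0.3  0. ]
 [-0.2 -0.8]
 [ 0.8  0.7]
 [-0.4  0.6]
 [-0.7 -0.7]
 [-0.3 -0.2]
 [ 0.3  0.3]]
plate in jig [-0.02797338 -0.01356888  0.        ] rms 1.3348365993657998
fence [0.52640812 0.11724072 0.03625492] [[0.52576989 0.11858892 0.034     ]]
base [0.66612528 0.01106183 0.01217385] [[0.66545753 0.01074012 0.012     ]]
plate [0.54962    0.01301942 0.02578914] [[0.55147824 0.01369335 0.02      ]]
plate+ [0.6195073  0.0306807  0.03504635] [[0.61946611 0.03035617 0.03      ]]
[[293.97353605 202.14361489]
 [277.58285374 206.37145172]
 [261.15729349 210.60828501]]
```

```bash
sed -i 's/\[-.02,-.01,0\] if tilted else \[0,0,0\]/[-.02,-.01,.05] if tilted else [.001,.001,.02]/' h.py; cat >> h.py <<'E'
def where():
    from scipy.spatial.transform import Rotation as Ro
    J=np.load("J.npy"); s=observe(); R=Ro.from_quat(s["eef_rot"]).as_matrix()
    print("t",round(s["time"],2),"jig xy mm",np.round(wj(J,s["tcp_pos"])*1e3,1),"z",round(s["tcp_pos"][2]*1e3,1),"tool y in jig deg",round(np.degrees(np.arctan2(R[1,1],R[0,1])-J[2]),1),"tilt",np.round(R[:,2],3),"F",np.round(s["wrist_force"],1),"open",round(s["opening"]*1e3,1),"q",np.round(s["joint_positions"],2))
    return s,R,J
def togo(l,z):
    s,R,J=where(); print("tool mm",np.round(R.T@(jw(J,[[*(np.array(l)*1e-3),z*1e-3]])[0]-s["tcp_pos"])*1e3,1))
E
python3 - <<'E'
from h import *
J=np.load("J.npy");a=np.load("top0.npz");m,k=platecorners(a["p"],J);print(fitplate(k,J,"top"))
E
```

```text
(array([-0.02783794, -0.01369543,  0.08949678]), np.float64(0.47308805544833155))
```

Call:
{"api": "servo_tool", "payload": {"plan": [{"travel": [0, 0, 0], "spin": 8.4}, {"travel": [0, 0, 0], "spin": 8.4}, {"travel": [0, 0, 0], "spin": 8.4}, {"travel": [0, 0, 0], "spin": 8.4}, {"travel": [0, 0, 0], "spin": 8.4}, {"travel": [0, 0, 0], "spin": 8.4}, {"travel": [0, 0, 0], "spin": 8.4}, {"travel": [0, 0, 0], "spin": 0}], "gripper": 105}}

```text
time: 1.1
tcp_pos: [0.2164, 0.6919, 0.2561]
eef_rot: [0.617, 0.787, -0.0, 0.0]
wrist_force: [0.4, -0.4, -0.6]
opening: 0.0503
grasp_force: 0.0
```

```bash
python3 -c "
from h import *
togo([-30,-118],120)"
```

```text
t 1.1 jig xy mm [-214.   708.4] z 256.1 tool y in jig deg 0.1 tilt [ 0.    -0.001 -1.   ] F [ 0.4 -0.4 -0.6] open 50.3 q [-1.54  0.61  0.32  1.62 -0.23  0.95 -0.89]
tool mm [-826.5  183.1  136.6]
```

Call:
{"api": "servo_tool", "payload": {"plan": [{"travel": [-20, 4, 0], "spin": 0}, {"travel": [-40, 9, 0], "spin": 0}, {"travel": [-40, 9, 0], "spin": 0}, {"travel": [-40, 9, 0], "spin": 0}, {"travel": [-40, 9, 0], "spin": 0}, {"travel": [-40, 9, 0], "spin": 0}, {"travel": [-40, 9, 0], "spin": 0}, {"travel": [-40, 9, 0], "spin": 0}]}}

```text
time: 1.9
tcp_pos: [0.3541, 0.415, 0.2566]
eef_rot: [0.616, 0.788, 0.0, -0.0]
wrist_force: [0.8, -0.1, 0.3]
opening: 0.0502
grasp_force: 0.0
```

Call:
{"api": "servo_tool", "payload": {"plan": [{"travel": [-40, 9, 0], "spin": 0}, {"travel": [-40, 9, 0], "spin": 0}, {"travel": [-40, 9, 0], "spin": 0}, {"travel": [-40, 9, 0], "spin": 0}, {"travel": [-40, 9, 0], "spin": 0}, {"travel": [-40, 9, 0], "spin": 0}, {"travel": [-40, 9, 0], "spin": 0}, {"travel": [-40, 9, 0], "spin": 0}]}}

```text
time: 2.7
tcp_pos: [0.5004, 0.1214, 0.2567]
eef_rot: [0.616, 0.788, 0.0, 0.0]
wrist_force: [1.4, 0.3, 0.6]
opening: 0.0501
grasp_force: 0.0
```

```bash
python3 -c "
from h import *
togo([-30,-118],60)"
```

```text
t 2.7 jig xy mm [-74.   86.7] z 256.7 tool y in jig deg 0.2 tilt [ 0.001  0.    -1.   ] F [1.4 0.3 0.6] open 50.1 q [-0.65  0.35  0.41  2.09 -0.21  0.74  0.14]
tool mm [-205.    42.9  196.7]
```

Call:
{"api": "servo_tool", "payload": {"plan": [{"travel": [-40, 9, 0], "spin": 0}, {"travel": [-40, 9, 0], "spin": 0}, {"travel": [-40, 9, 0], "spin": 0}, {"travel": [-40, 8, 30], "spin": 0}, {"travel": [-20, 4, 40], "spin": 0}, {"travel": [0, 0, 40], "spin": 0}, {"travel": [0, 0, 40], "spin": 0}, {"travel": [0, 0, 0], "spin": 0}]}}

```text
time: 3.5
tcp_pos: [0.5767, -0.0419, 0.1022]
eef_rot: [0.616, 0.788, -0.003, -0.004]
wrist_force: [-0.0, -0.5, -0.6]
opening: 0.0506
grasp_force: 0.0
```

```bash
python3 -c "
from h import *
p,d=camera('wrist');save('w1',p);togo([-30,-118],48)"
```

```text
t 3.55 jig xy mm [-37.  -90.6] z 104.9 tool y in jig deg 0.1 tilt [-0.005  0.001 -1.   ] F [-0.9 -0.4  0.9] open 50.4 q [-0.21  0.65  0.29  2.04 -0.37  0.51  0.6 ]
tool mm [-27.5   7.2  56.8]
```

View pics/w1.png

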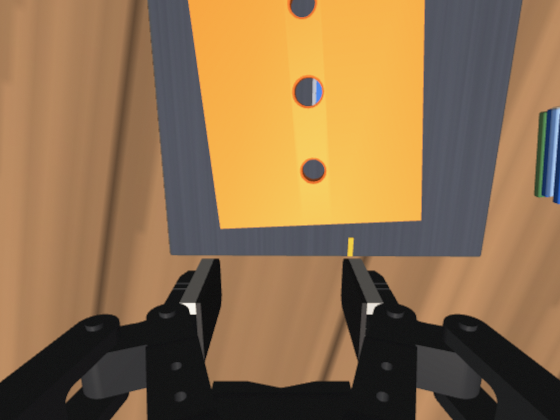

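Call:
{"api": "servo_tool", "payload": {"plan": [{"travel": [-20, 4, 20], "spin": 0}, {"travel": [0, 3, 25], "spin": 0}, {"travel": [0, 0, 15], "spin": 0}, {"travel": [0, 0, 0], "spin": 0}, {"travel": [0, 0, 0], "spin": 0}]}}

```text
time: 4.05
tcp_pos: [0.5923, -0.0594, 0.0479]
eef_rot: [0.617, 0.787, 0.001, 0.0]
wrist_force: [0.3, 0.2, -0.2]
opening: 0.0506
grasp_force: 0.0
```

Call:
{"api": "servo_tool", "payload": {"plan": [{"travel": [0, 0, 2], "spin": 0}, {"travel": [0, 0, 2], "spin": 0}, {"travel": [0, 0, 0], "spin": 0}, {"travel": [0, 0, 0], "spin": 0}]}}

```text
time: 4.45
tcp_pos: [0.5919, -0.0599, 0.043]
eef_rot: [0.617, 0.787, 0.0, 0.0]
wrist_force: [-0.4, -0.1, -0.7]
opening: 0.0502
grasp_force: 0.0
```

```bash
python3 -c "
from h import *
togo([-30,-112],42)"
```

```text
t 4.45 jig xy mm [ -28.2 -111.1] z 43.0 tool y in jig deg 0.0 tilt [ 0. -0. -1.] F [-0.4 -0.1 -0.7] open 50.2 q [-0.14  0.75  0.23  2.03 -0.41  0.4   0.65]
tool mm [-0.9 -1.8  1. ]
```

Creep down to find the base contact.

Call:
{"api": "servo_tool", "payload": {"plan": [{"travel": [0, 0, 1.5], "spin": 0}, {"travel": [0, 0, 1.5], "spin": 0}, {"travel": [0, 0, 0], "spin": 0}]}}

```text
time: 4.75
tcp_pos: [0.5917, -0.06, 0.0394]
eef_rot: [0.617, 0.787, -0.0, -0.0]
wrist_force: [0.1, -0.4, 0.1]
opening: 0.0504
grasp_force: 0.0
```

Call:
{"api": "servo_tool", "payload": {"plan": [{"travel": [0, 0, 1], "spin": 0}, {"travel": [0, 0, 0], "spin": 0}]}}

```text
time: 4.95
tcp_pos: [0.5918, -0.06, 0.0386]
eef_rot: [0.617, 0.787, -0.0, -0.0]
wrist_force: [0.4, 0.5, 0.0]
opening: 0.0502
grasp_force: 0.0
```

Call:
{"api": "servo_tool", "payload": {"plan": [{"travel": [0, 0, 1], "spin": 0}, {"travel": [0, 0, 0], "spin": 0}]}}

```text
time: 5.15
tcp_pos: [0.5918, -0.0599, 0.0376]
eef_rot: [0.617, 0.787, -0.0, -0.0]
wrist_force: [0.3, 0.7, 0.2]
opening: 0.0498
grasp_force: 0.0
```

Call:
{"api": "servo_tool", "payload": {"plan": [{"travel": [0, 0, 1], "spin": 0}, {"travel": [0, 0, 0], "spin": 0}]}}

```text
time: 5.35
tcp_pos: [0.5918, -0.0599, 0.0366]
eef_rot: [0.617, 0.787, -0.0, -0.0]
wrist_force: [0.4, 0.2, -0.7]
opening: 0.05
grasp_force: 0.0
```

Call:
{"api": "servo_tool", "payload": {"plan": [{"travel": [0, 0, 1], "spin": 0}, {"travel": [0, 0, 0], "spin": 0}]}}

```text
time: 5.55
tcp_pos: [0.5918, -0.06, 0.0356]
eef_rot: [0.617, 0.787, -0.0, -0.0]
wrist_force: [0.9, -0.8, -0.2]
opening: 0.0502
grasp_force: 0.0
```

Call:
{"api": "servo_tool", "payload": {"plan": [{"travel": [0, 0, 1], "spin": 0}, {"travel": [0, 0, 0], "spin": 0}]}}

```text
time: 5.75
tcp_pos: [0.5918, -0.06, 0.0346]
eef_rot: [0.617, 0.787, -0.0, -0.0]
wrist_force: [-0.8, -1.0, 0.1]
opening: 0.0507
grasp_force: 0.0
```

Call:
{"api": "servo_tool", "payload": {"plan": [{"travel": [4, 0, 0], "spin": 0}, {"travel": [4, 0, 0], "spin": 0}, {"travel": [4, 0, 0], "spin": 0}, {"travel": [3, 0, 0], "spin": 0}, {"travel": [2, 0, 0], "spin": 0}, {"travel": [2, 0, 0], "spin": 0}, {"travel": [0, 0, 0], "spin": 0}]}}

```text
time: 6.45
tcp_pos: [0.5872, -0.0413, 0.0347]
eef_rot: [0.617, 0.787, -0.0, -0.0]
wrist_force: [-0.4, -0.2, 0.6]
opening: 0.0504
grasp_force: 0.2
```

Call:
{"api": "servo_tool", "payload": {"plan": [{"travel": [1.5, 0, 0], "spin": 0}, {"travel": [1.5, 0, 0], "spin": 0}, {"travel": [1, 0, 0], "spin": 0}, {"travel": [1, 0, 0], "spin": 0}, {"travel": [1, 0, 0], "spin": 0}]}}

```text
time: 6.95
tcp_pos: [0.5859, -0.0356, 0.0347]
eef_rot: [0.617, 0.787, -0.0, 0.0]
wrist_force: [-0.2, -1.1, -0.4]
opening: 0.0501
grasp_force: 0.6
```

```bash
python3 -c "
from h import *
p,d=camera('wrist');save('w2',p);
J=np.load('J.npy');p,d=camera('top');m,k=platecorners(p,J);print(fitplate(k,J,'top'));togo([-30,-81],36)"
```

```text
Traceback (most recent call last):
  File "h.py", line 20, in platecorners
    k=max(cv2.findContours(m,cv2.RETR_EXTERNAL,cv2.CHAIN_APPROX_NONE)[0],key=cv2.contourArea)
ValueError: max() iterable argument is empty
```

View pics/w2.png

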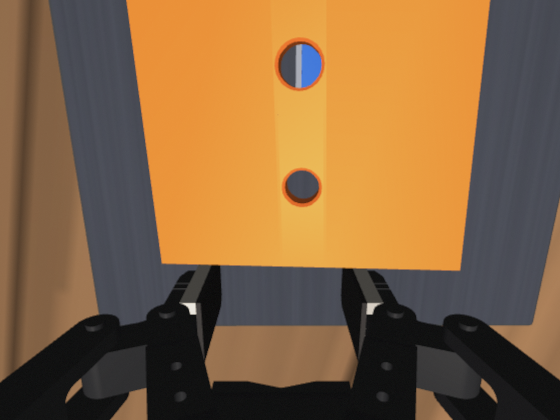

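The plate's −y edge (row 266, columns 162–461) is now square against both fingertips. I'll keep pushing towards the fence.

Call:
{"api": "servo_tool", "payload": {"plan": [{"travel": [1, 0, 0], "spin": 0}, {"travel": [1, 0, 0], "spin": 0}, {"travel": [1, 0, 0], "spin": 0}, {"travel": [1, 0, 0], "spin": 0}, {"travel": [0, 0, 0], "spin": 0}]}}

```text
time: 7.55
tcp_pos: [0.5849, -0.0314, 0.0347]
eef_rot: [0.617, 0.787, 0.0, -0.0]
wrist_force: [-0.2, -0.1, -0.9]
opening: 0.0504
grasp_force: 0.3
```

Call:
{"api": "servo_tool", "payload": {"plan": [{"travel": [0.5, 0, 0], "spin": 0}, {"travel": [0.5, 0, 0], "spin": 0}, {"travel": [0, 0, 0], "spin": 0}]}}

```text
time: 7.85
tcp_pos: [0.5847, -0.0311, 0.0347]
eef_rot: [0.617, 0.787, -0.0, 0.0]
wrist_force: [-0.9, -1.8, -0.3]
opening: 0.0502
grasp_force: 0.8
```

Call:
{"api": "servo_tool", "payload": {"plan": [{"travel": [0.5, 0, 0], "spin": 0}, {"travel": [0.5, 0, 0], "spin": 0}, {"travel": [0, 0, 0], "spin": 0}]}}

```text
time: 8.15
tcp_pos: [0.5841, -0.0304, 0.0347]
eef_rot: [0.617, 0.787, -0.0, 0.0]
wrist_force: [-1.4, -2.3, -0.5]
opening: 0.0506
grasp_force: 1.5
```

```bash
python3 -c "
from h import *
togo([-30,-80],34.6)"
```

```text
t 8.15 jig xy mm [-28.8 -80.6] z 34.7 tool y in jig deg 0.0 tilt [-0.    -0.001 -1.   ] F [-1.4 -2.3 -0.5] open 50.6 q [-0.18  0.76  0.22  2.05 -0.43  0.38  0.62]
tool mm [ 0.6 -1.2  0.1]
```

Call:
{"api": "servo_tool", "payload": {"plan": [{"travel": [0.5, 0, 0], "spin": 0}, {"travel": [0.5, 0, 0], "spin": 0}, {"travel": [0, 0, 0], "spin": 0}]}}

```text
time: 8.45
tcp_pos: [0.5838, -0.0299, 0.0346]
eef_rot: [0.617, 0.787, -0.001, 0.0]
wrist_force: [-0.6, -4.9, -1.1]
opening: 0.05
grasp_force: 2.2
```

Call:
{"api": "servo_tool", "payload": {"plan": [{"travel": [0.5, 0, 0], "spin": 0}, {"travel": [0.5, 0, 0], "spin": 0}, {"travel": [0, 0, 0], "spin": 0}]}}

```text
time: 8.75
tcp_pos: [0.5837, -0.0299, 0.0347]
eef_rot: [0.617, 0.787, -0.001, 0.001]
wrist_force: [-1.2, -6.2, -0.9]
opening: 0.0499
grasp_force: 2.9
```

Call:
{"api": "servo_tool", "payload": {"plan": [{"travel": [-3, 0, 0], "spin": 0}, {"travel": [-8, 0, 0], "spin": 0}, {"travel": [-5, 0, -10], "spin": 0}, {"travel": [0, 0, -30], "spin": 0}, {"travel": [0, 0, -30], "spin": 0}, {"travel": [0, -10, -10], "spin": -8.2}, {"travel": [0, 0, 0], "spin": -8.2}, {"travel": [0, 0, 0], "spin": -8.2}]}}

```text
time: 9.55
tcp_pos: [0.5787, -0.0456, 0.1164]
eef_rot: [0.433, 0.902, 0.001, 0.001]
wrist_force: [-0.8, -0.7, 0.4]
opening: 0.0504
grasp_force: 0.0
```

Call:
{"api": "servo_tool", "payload": {"plan": [{"travel": [0, 0, 0], "spin": -8.2}, {"travel": [0, 0, 0], "spin": -8.2}, {"travel": [0, 0, 0], "spin": -8.2}, {"travel": [0, 0, 0], "spin": -8.2}, {"travel": [0, 0, 0], "spin": -8.2}, {"travel": [0, 0, 0], "spin": -8.2}, {"travel": [0, 0, 0], "spin": -8.2}, {"travel": [0, 0, 0], "spin": -8.0}]}}

```text
time: 10.35
tcp_pos: [0.5786, -0.0459, 0.1157]
eef_rot: [-0.123, 0.992, -0.0, 0.001]
wrist_force: [0.1, 0.5, 0.2]
opening: 0.0503
grasp_force: 0.0
```

Call:
{"api": "servo_tool", "payload": {"plan": [{"travel": [0, 0, 0], "spin": 0}, {"travel": [0, 0, 0], "spin": 0}]}}

```text
time: 10.55
tcp_pos: [0.5785, -0.046, 0.1153]
eef_rot: [-0.118, 0.993, 0.0, 0.0]
wrist_force: [0.3, 0.4, 0.7]
opening: 0.0499
grasp_force: 0.0
```

```bash
python3 -c "
from h import *
togo([-107,0],110)"
```

```text
t 10.55 jig xy mm [-38.  -94.4] z 115.3 tool y in jig deg 89.8 tilt [ 0.001  0.    -1.   ] F [0.3 0.4 0.7] open 49.9 q [ 0.08  0.61 -0.12  2.03  0.14  0.51  1.68]
tool mm [69.3 94.2  5.2]
```

Call:
{"api": "servo_tool", "payload": {"plan": [{"travel": [20, 30, 0], "spin": 0}, {"travel": [25, 34, 0], "spin": 0}, {"travel": [24, 30, 0], "spin": 0}, {"travel": [0, 0, 20], "spin": 0}, {"travel": [0, 0, 25], "spin": 0}, {"travel": [0, 0, 20], "spin": 0}, {"travel": [0, 0, 5], "spin": 0}, {"travel": [0, 0, 0], "spin": 0}]}}

```text
time: 11.35
tcp_pos: [0.4885, 0.029, 0.0443]
eef_rot: [-0.12, 0.993, -0.0, -0.001]
wrist_force: [-0.6, -0.4, 0.6]
opening: 0.0501
grasp_force: 0.0
```

```bash
python3 -c "
from h import *
p,d=camera('wrist');save('w3',p);togo([-107,0],34.6)"
```

```text
t 11.4 jig xy mm [-107.1   -0.2] z 44.9 tool y in jig deg 90.0 tilt [ 0. -0. -1.] F [ 1.  -1.2 -0.2] open 50.2 q [-0.11  0.67 -0.05  2.25  0.15  0.22  1.51]
tool mm [-0.1  0.2 10.3]
```

View pics/w3.png

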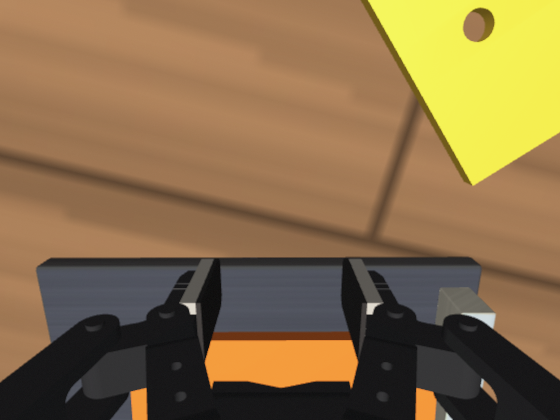

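The fingertips are outside the plate's −x edge (row 333), and the plate is square with the fence on the right. Next I'll descend.

Call:
{"api": "servo_tool", "payload": {"plan": [{"travel": [0, 0, 5], "spin": 0}, {"travel": [0, 0, 4], "spin": 0}, {"travel": [0, 0, 1], "spin": 0}, {"travel": [0, 0, 0], "spin": 0}]}}

```text
time: 11.8
tcp_pos: [0.4887, 0.0289, 0.0347]
eef_rot: [-0.12, 0.993, -0.0, 0.0]
wrist_force: [0.4, 0.6, -0.1]
opening: 0.0505
grasp_force: 0.0
```

Call:
{"api": "servo_tool", "payload": {"plan": [{"travel": [0, 0, 1], "spin": 0}, {"travel": [0, 0, 0], "spin": 0}]}}

```text
time: 12.0
tcp_pos: [0.4888, 0.0289, 0.034]
eef_rot: [-0.12, 0.993, -0.0, 0.0]
wrist_force: [0.1, 1.0, 2.6]
opening: 0.0502
grasp_force: 1.5
```

Call:
{"api": "servo_tool", "payload": {"plan": [{"travel": [0, 0, 0.7], "spin": 0}, {"travel": [0, 0, 0], "spin": 0}]}}

```text
time: 12.2
tcp_pos: [0.4888, 0.0289, 0.0339]
eef_rot: [-0.12, 0.993, -0.0, 0.0]
wrist_force: [-0.8, -0.5, 11.0]
opening: 0.0507
grasp_force: 5.3
```

Base contact came at TCP z = 34.2, so I'll raise to about 1 mm clear and push toward +x.

Call:
{"api": "servo_tool", "payload": {"plan": [{"travel": [0, 0, -2.2], "spin": 0}, {"travel": [-4, 0, 0], "spin": 0}, {"travel": [-4, 0, 0], "spin": 0}, {"travel": [-3, 0, 0], "spin": 0}, {"travel": [-2, 0, 0], "spin": 0}, {"travel": [-2, 0, 0], "spin": 0}, {"travel": [-2, 0, 0], "spin": 0}, {"travel": [-2, 0, 0], "spin": 0}]}}

```text
time: 13.0
tcp_pos: [0.5072, 0.0336, 0.0351]
eef_rot: [-0.12, 0.993, -0.0, -0.0]
wrist_force: [-0.6, -0.2, -0.2]
opening: 0.0502
grasp_force: 0.0
```

Call:
{"api": "servo_tool", "payload": {"plan": [{"travel": [-2, 0, 0], "spin": 0}, {"travel": [-2, 0, 0], "spin": 0}, {"travel": [-2, 0, 0], "spin": 0}, {"travel": [-2, 0, 0], "spin": 0}, {"travel": [-2, 0, 0], "spin": 0}, {"travel": [-1, 0, 0], "spin": 0}, {"travel": [0, 0, 0], "spin": 0}]}}

```text
time: 13.7
tcp_pos: [0.5185, 0.0363, 0.0352]
eef_rot: [-0.12, 0.993, 0.0, 0.001]
wrist_force: [-1.3, 0.8, -1.0]
opening: 0.0504
grasp_force: 0.5
```

```bash
python3 -c "
from h import *
p,d=camera('top');q,_=camera('side');save('s4',np.hstack([cv2.resize(x,None,fx=4,fy=4) for x in (p[150:255,215:310],q[190:270,210:310][:,:100])][:1]));save('s5',cv2.resize(q[190:270,210:310],None,fx=6,fy=6));togo([-66,0],35.2)"
```

```text
t 13.8 jig xy mm [-76.7  -0.2] z 35.2 tool y in jig deg 90.0 tilt [ 0.001  0.    -1.   ] F [-1.  -0.4 -0.6] open 50.6 q [-0.11  0.7  -0.06  2.19  0.15  0.25  1.51]
tool mm [-10.7   0.2   0. ]
```

View pics/s5.png

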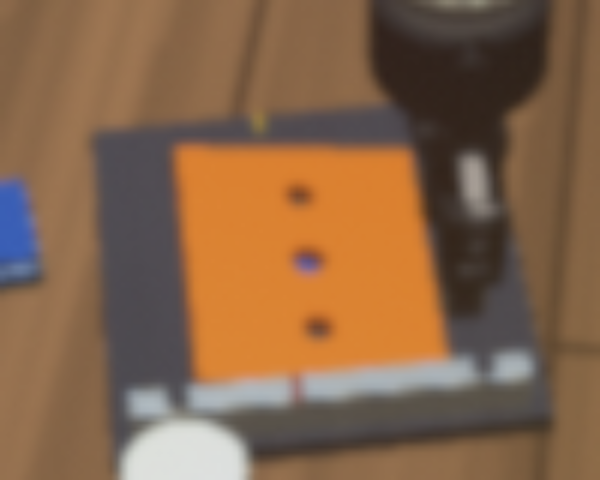

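The plate is square, along the fence, with its holes (298,195; 318,327) about 10 mm short of the red–yellow line. I'll continue slowly.

Call:
{"api": "servo_tool", "payload": {"plan": [{"travel": [-1.5, 0, 0], "spin": 0}, {"travel": [-1.5, 0, 0], "spin": 0}, {"travel": [-1, 0, 0], "spin": 0}, {"travel": [-1, 0, 0], "spin": 0}, {"travel": [-1, 0, 0], "spin": 0}, {"travel": [-1, 0, 0], "spin": 0}, {"travel": [0, 0, 0], "spin": 0}]}}

```text
time: 14.5
tcp_pos: [0.5258, 0.0381, 0.0353]
eef_rot: [-0.12, 0.993, 0.0, 0.001]
wrist_force: [0.1, -0.0, 1.1]
opening: 0.0501
grasp_force: 0.0
```

Call:
{"api": "servo_tool", "payload": {"plan": [{"travel": [-0.5, 0, 0], "spin": 0}, {"travel": [-0.5, 0, 0], "spin": 0}, {"travel": [-0.5, 0, 0], "spin": 0}, {"travel": [-0.5, 0, 0], "spin": 0}, {"travel": [0, 0, 0], "spin": 0}]}}

```text
time: 15.0
tcp_pos: [0.5268, 0.0384, 0.0352]
eef_rot: [-0.12, 0.993, 0.0, 0.0]
wrist_force: [1.5, 0.7, -0.1]
opening: 0.0502
grasp_force: 0.0
```

```bash
cat >> h.py <<'E'
def heights():
    J=np.load("J.npy");p,d=camera("side");X=xyz("side",d).reshape(-1,3);L=wj(J,X)*1e3
    hsv=cv2.cvtColor(p,cv2.COLOR_RGB2HSV).reshape(-1,3); m=(hsv[:,0]<24)&(hsv[:,1]>150)&(hsv[:,2]>120)&(abs(L[:,0])<75)&(L[:,1]<71)&(L[:,1]>-80)&(d.ravel()>0)
    A=np.c_[L[m],np.ones(m.sum())];c=np.linalg.lstsq(A,X[m,2]*1e3,rcond=None)[0]
    b=(abs(L[:,0]-68)<6)&(abs(L[:,1])<60)
    print("n",m.sum(),"plate z=",np.round(c,3),"x ext",np.percentile(L[m][:,0],[1,99]),"y ext",np.percentile(L[m][:,1],[1,99]),"base z",np.median(X[b,2])*1e3)
E
python3 -c "
from h import *
heights();togo([-66,0],35.2)"
```

```text
n 1408 plate z= [-4.0000e-03  0.0000e+00  2.2103e+01] x ext [-50.70409583  57.19770036] y ext [-69.14138557  54.85446061] base z 14.386162107727316
t 15.05 jig xy mm [-68.2  -0.1] z 35.2 tool y in jig deg 90.0 tilt [ 0.  0. -1.] F [-1.   0.7  0.3] open 50.2 q [-0.11  0.71 -0.06  2.17  0.15  0.27  1.51]
tool mm [-2.2  0.1  0. ]
```

The plate is level and 7.7 mm above the base reading, so it has dropped. I'll back off, rise and verify.

Call:
{"api": "servo_tool", "payload": {"plan": [{"travel": [4, 0, 0], "spin": 0}, {"travel": [10, 0, 0], "spin": 0}, {"travel": [10, 0, -10], "spin": 0}, {"travel": [30, 0, -40], "spin": 0}, {"travel": [40, 0, -40], "spin": 0}, {"travel": [40, 0, -40], "spin": 0}, {"travel": [0, 40, -20], "spin": 0}, {"travel": [0, 0, 0], "spin": 0}]}}

```text
time: 15.85
tcp_pos: [0.3944, 0.0498, 0.1786]
eef_rot: [-0.122, 0.992, 0.001, 0.002]
wrist_force: [1.2, -0.9, -0.3]
opening: 0.0501
grasp_force: 0.0
```

```bash
python3 -c "
from h import *
heights();p,d=camera('top');save('end',np.hstack([cv2.resize(p[145:255,210:345],(675,550))]));where()
J=np.load('J.npy')
m,k=platecorners(p,J);print(fitplate(k,J,'top',False))"
```

```text
n 1407 plate z= [-8.0000e-03  0.0000e+00  2.2192e+01] x ext [-50.7314007   57.30420404] y ext [-69.03083886  55.38007814] base z 14.318474805216642
t 15.95 jig xy mm [-193.6   40.3] z 176.8 tool y in jig deg 90.1 tilt [ 0.002  0.    -1.   ] F [ 0.4 -0.2 -0.1] open 50.5 q [-0.13  0.33 -0.13  2.38  0.1   0.43  1.47]
(array([-4.52317720e-05,  3.87357843e-04, -1.92343341e-03]), np.float64(0.3800791201722639))
```

View pics/end.png

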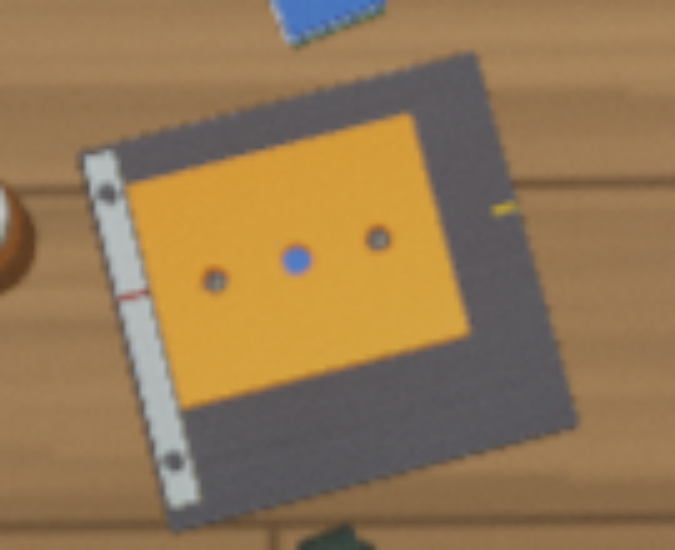

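The steel pins show in both holes (215,280 and 378,239). The plate is flat and square, within 0.5 mm of centre, and the gripper is clear.

```bash
python3 -c "
from rig import *
print(job_done())"
```

```text
the job is handed in; nothing more can be done
None
```

I pushed the orange plate along the fence until it dropped over both pins. The last camera check showed it flat, square and within about 0.5 mm of centre, with the gripper clear, and I handed the job in at about 16 s (the hand-in returned no verdict).

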